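Screw the lid back on the laundry-tablet tub

ROBOT

A 6-joint arm with a two-finger parallel gripper is mounted at the origin on the work surface. World frame = base frame: x ahead of the robot, y to its left, z up, the work surface at z = 0. Lengths are in mm, angles in rad, forces in N, time in s.
With the tool pointing down it reaches from about 350 to 975 mm from the base axis. Payload 7.1 kg.
Tool frame: the origin (TCP) lies at the very end of the fingers, on their centre line; the grasp point (between the pads) lies 19 mm behind it (ctrl.grasp_offset is the distance from the TCP to the grasp point, in mm); z points along the fingers, y is the line along which they close (so a half turn about z gives the same grasp; the last joint's range is limited). The gripper opens to 88 mm and grips with 3 to 60 N. Pads are 20 mm wide; open, the fingers measure 115 mm over their backs; the gripper's body (75 mm by 178 mm) begins 61 mm behind the grasp point.
Start: joints at [1.197, 0.423, 1.63, -0, 1.089, -0.019], TCP at [217.095, 586.067, 222.675] pointing down, gripper open.
Joint ranges: [-3, 3], [-0.9, 2.11], [0.09, 2.58], [-1.31, 4.45], [0.11, 2.69], [-2.54, 2.54]. Speed limits (rad/s): [2.39, 2.39, 3.01, 3.14, 3.14, 3.14].

INTERFACE

Orientations are given as a rotation vector (axis times angle).
In Python, from workcell import ctrl, viewer, ticket, models gives the robot as it stands.
- The arm moves only by the tool play_rows, never from a script. Its arguments are lists of equal length, an entry for each row: "dp": the shift along the world's x, y, z in mm, a list of three; "yaw": the turn about the world's z in degrees. In form: {"dp": [[tx, ty, tz], ...], "yaw": [yaw, ...]}. A call has 1 to 8 rows; each row shifts and turns the commanded pose from where the row before left it; what a row does not reach is not made up. A row lasts 1/12 s, in which the tool goes at most 41.7 mm and 7.16 degrees, less where a joint would pass 70% of its speed; a pose out of reach is approached as far as the arm can. A call is refused whole if a number of a shift passes 41.7 or a number of a turn 7.16, either way. A call with a gripper value outside its range is refused whole. "gripper" is the closure, from 0 (fully open) to 1 (shut), set as the call begins (left out, the last holds). The fingers move at their own pace and stop on an object; the grip force is fixed at half the most. Time passes only in rows, so rows that do not move let the fingers close. It gives the time, the measured TCP pose, the force, the opening and the grip force at its end, in the units of the state.
- ctrl.get_obs(): the state, without advancing time (a new reading comes with each control period).
- viewer.get_image(name): name is "side" or "top" or "wrist"; returns a dict with "pixels" (480x640x3 uint8, red, green, blue), "range_z" (480x640 float32, mm along the optical axis (not along the pixel's ray), 0 where there is no reading), "fx", "fy", "cx", "cy" (pixels), "dist_coeffs" ([k1, k2, p1, p2, k3] as OpenCV has them; the pictures are not rectified), "T" (4x4, takes a point from camera to world coordinates); the wrist camera has in their place "hand_eye" (4x4, takes a point from camera to tool coordinates, whose origin is the TCP and whose axes are the flange's). Camera axes: x right, y up, looking along -z (the intrinsics and any distortion apply to the point x, -y, -z); pixel columns grow to the right and rows downward; lengths in mm; the calibration is good to about 2 mm. A picture is of the moment at which its call begins: read the wrist's pose just before it.
- ticket.close_job(): hands the job in; it is judged then, once.
Trained networks look in a picture, given as the dict that the camera call returned (one of the last four; its "shot" number tells which), for a name from the list of things; names that differ only in an ending like _2 or _b are one class to them, and where a whole thing is asked for, a point or a joint stands for the part that bears it (a point fixed in the world has none). Each returns a list of dicts, best first, with "conf" (0 to 1); they miss things now and then, are a little off and sometimes report something else, mostly with a low value. They report only what shows in the picture. A call takes as long as a camera call. They do not tell look-alikes from the thing itself.
- models.look_for(picture, name): "bbox" ([centre column, centre row, width, height] in pixels, round what is visible of it).
- models.landmark_of(picture, name): "location" ([column, row] in pixels: a listed point, or the origin of a listed thing).
The state is a dict: "t": time; "qpos": joint angles; "qvel": joint speeds; "joint_torque": joint torques, N m; "ee_pos": TCP position; "orientation": TCP orientation; "ft_force": force on the tool from outside, world axes, zero at the start; "moment": the same for the moment, N m; "width": finger opening in mm; "grasp_force": force on a finger pad.
Only numpy, scipy, OpenCV 4.12 (cv2) and the standard library are available. Lean on these libraries where they do the work, as an engineer would, in place of code of your own. Each camera call takes 0.05 s, during which the arm holds its last target. There are 200 camera calls.

TASK

Close the open tub of laundry tablets with the larger of the two white lids and leave the smaller lid where it lies. Set the lid down level on the tub's mouth with its grip bar about 50 degrees clockwise (seen from above) of the mouth's slot, so that it rests on the lips; turn it back anticlockwise until the bar lies along the slot and let the lid sink fully home; then tighten it clockwise, about 75 degrees from the slot, until it stops, and let go.

Things in the scene. Friction and masses are not known exactly. Their poses are not given: they have to be found in the camera images.
- lid_mid (a point): Larger white lid, loose, upright, 56 mm tall; point on its axis, half-way up, 4 mm above the disc's top. z up; x along the grip bar on top (56 long, 14 wide, 32 tall: grasp across the 14). Below: disc 108 across, 6 thick; stem 22 across, 9 long; at the bottom a crossbar 72 x 24, 9 thick, also along x. Same after a half turn. About 0.11 kg.
- tub_mouth (a point): Centre of the open mouth, at rim height, of the fixed white tub, 102 mm across, 100 tall, foot 120 across. z up; x along the slot. Two lips, 6 mm thick, flush with the rim, leave a slot 44 wide right across the 92 mm bore; ribs outside mark its ends. Same after a half turn. Lid's crossbar resting on the lips: lid point 28 mm above this one. Sunk home, disc on rim: 10 mm above.
- tub_seat (a point): Same point, but its x lies 50 degrees clockwise (from above) of the slot: where the lid's bar points when first set down. The crossbar drops 18 mm through the slot when within about 10 degrees of it; then it turns under the lips (3 mm play) clockwise to a rigid stop 80 degrees from the slot (if centred). Anticlockwise it is blocked at 44.
- small_lid_mid (a point): Smaller white lid of the same form, not for this tub: disc 76 mm across, 46 tall, grip bar 40 x 12; point on its axis, half-way up. Leave it alone. The two lids may have swapped places.
Things that resemble listed ones, but are neither listed nor needed, are in the scene too. What is shaped like the part that bears lid_mid but turquoise is not meant.

How it is judged (in metres and radians):
On the way, in this order (a step that is already met when the one before it is completed fails the run):
1. the larger lid rests level on the lips, its bar about 50 degrees (within 30) clockwise of the slot (horizontal distance between lid_mid and tub_mouth below 0.015 m and z of lid_mid in the frame of tub_mouth between 0.024 and 0.031 m and angle between lid_mid's own z axis and vertical below 0.14 rad and angle between the x axis of lid_mid and the x axis of tub_seat, either way round below 0.52 rad and contact force between lid and tub above 0.2 N), for 0.2 s.
2. turned back to the slot, the lid has sunk home (horizontal distance between lid_mid and tub_mouth below 0.015 m and z of lid_mid in the frame of tub_mouth below 0.014 m and angle between lid_mid's own z axis and vertical below 0.14 rad and angle between the x axis of lid_mid and the x axis of tub_mouth, either way round below 0.4 rad), for 0.1 s.
At the end, for the whole second after the job is handed in: The larger lid sits level (within 5 degrees) and fully home on the tub (disc on the rim within 4 mm, centred within 15 mm), turned at least 57 degrees clockwise of the slot, at rest and released; the smaller lid is within 30 mm of where it lay (horizontal distance between lid_mid and tub_mouth below 0.015 m and z of lid_mid in the frame of tub_mouth between 0.006 and 0.014 m and angle between lid_mid's own z axis and vertical below 0.1 rad and angle between the x axis of lid_mid and the x axis of tub_mouth, either way round above 1 rad and linear speed of lid below 0.02 m/s and angular speed of lid below 0.1 rad/s); the robot touches nothing.
It fails at once if the smaller lid is moved by more than 30 mm (distance of small_lid_mid from where it was at the start of the episode above 0.03 m).
It also fails if it takes over 43 s, if anything falls off the work surface, if the arm or the gripper's body presses on something with over 40 N, if the wrist force passes 120 N, or if a joint passes its speed limit or range.

## Working session

There is one attempt and no reset: what is moved stays moved. The work goes in short steps, Python scripts to look and compute and a tool call to move; the robot and the scene stay as the last step left them, time stands still between calls to the robot, and variables do not carry over. Pictures are saved under pics/ and viewed, at most 10 in all, crops included, and the job is handed in when it is done.

Besides the shell and the picture viewer there is one more tool, called after ">>>" as name(argument=value, ...) on one line, values as JSON. play_rows: Moves the arm, as the interface text tells. Its arguments: {"type":"object","properties":{"dp":{"type":"array"},"yaw":{"type":"array"},"gripper":{"type":"number"}},"required":["dp","yaw"]}

```bash
mkdir -p pics; cat > h.py <<'E'
import numpy as np, cv2
from workcell import ctrl, viewer, ticket, models
from scipy.spatial.transform import Rotation as R
def T_of(p):
    if "T" in p and p["T"] is not None: return np.array(p["T"])
    o=p["obs"]; M=np.eye(4); M[:3,:3]=R.from_rotvec(o["orientation"]).as_matrix(); M[:3,3]=o["ee_pos"]
    return M@np.array(p["hand_eye"])
def shot(n):
    o=ctrl.get_obs(); p=viewer.get_image(n); p["obs"]=o; return p
def save(p,f): cv2.imwrite(f,p["pixels"][:,:,::-1])
def rays(p,uv):
    K=np.array([[p["fx"],0,p["cx"]],[0,p["fy"],p["cy"]],[0,0,1.]])
    n=cv2.undistortPoints(np.array(uv,float).reshape(-1,1,2),K,np.array(p["dist_coeffs"],float)).reshape(-1,2)
    return np.c_[n[:,0],-n[:,1],-np.ones(len(n))]
def at_z(p,uv,z):
    T=T_of(p); d=rays(p,uv)@T[:3,:3].T; c=T[:3,3]
    return c+d*((z-c[2])/d[:,2])[:,None]
def depth_pts(p,uv):
    uv=np.array(uv).reshape(-1,2); T=T_of(p); i=np.round(uv).astype(int)
    z=p["range_z"][i[:,1],i[:,0]]
    return (rays(p,uv)*z[:,None])@T[:3,:3].T+T[:3,3]
E
python3 - <<'E'
from h import *
for n in("top","side"):
    p=shot(n); save(p,f"pics/{n}0.png")
    print(n,T_of(p).round(2).tolist())
    for k in("lid_mid","tub_mouth","small_lid_mid"):
        for d in models.landmark_of(p,k)[:3]: print(k,d,depth_pts(p,[d["location"]]).round(0))
        for d in models.look_for(p,k)[:3]: print(k,d)
print(ctrl.get_obs())
E
```

```text
top [[0.09, 0.97, -0.21, 264.86], [-1.0, 0.08, -0.02, 25.02], [0.0, 0.21, 0.98, 995.51], [0.0, 0.0, 0.0, 1.0]]
lid_mid {'location': [194.3, 235.7], 'conf': 0.9} [[472. 266.  59.]]
lid_mid {'location': [203.2, 144.7], 'conf': 0.9} [[655. 281.  32.]]
lid_mid {'location': [182.7, 346.7], 'conf': 0.84} [[279. 262.  57.]]
lid_mid {'bbox': [194.8, 236.8, 59.8, 55.2], 'conf': 0.89}
lid_mid {'bbox': [184.8, 348.6, 58.5, 61.4], 'conf': 0.82}
lid_mid {'bbox': [204.4, 144.6, 59.9, 54.6], 'conf': 0.65}
tub_mouth {'location': [470.5, 219.1], 'conf': 0.83} [[ 555. -227.   22.]]
tub_mouth {'bbox': [464.4, 229.1, 74.5, 74.5], 'conf': 0.62}
small_lid_mid {'location': [306.4, 245.1], 'conf': 0.56} [[475.  69.  45.]]
small_lid_mid {'bbox': [308.6, 246.4, 44.7, 38.7], 'conf': 0.72}
side [[0.99, 0.08, -0.11, 376.64], [-0.14, 0.63, -0.77, -749.02], [0.0, 0.77, 0.63, 753.38], [0.0, 0.0, 0.0, 1.0]]
lid_mid {'location': [214.3, 197.5], 'conf': 0.94} [[278. 257.  38.]]
lid_mid {'location': [314.6, 187.4], 'conf': 0.6} [[491. 272.  32.]]
lid_mid {'location': [392.4, 179.8], 'conf': 0.56} [[663. 275.  35.]]
lid
[... 445 characters left out ...]
0.82}
{'t': 0.7, 'qpos': array([ 1.19703252e+00,  4.23063407e-01,  1.62990397e+00,  1.76667564e-05,
        1.08861434e+00, -1.90136201e-02]), 'qvel': array([-4.09837286e-05,  1.38688319e-03, -1.62462624e-03,  8.04163783e-04,
       -2.49620337e-03, -2.30116781e-03]), 'joint_torque': array([ 1.92796092e-04, -5.44423056e+01, -2.74003011e+01,  6.43964927e-02,
        1.66659633e-02,  2.13338978e-06]), 'ee_pos': array([217.0697133 , 586.07265976, 222.6963624 ]), 'orientation': array([-5.54333245e-01, -3.09228653e+00, -2.16410532e-05]), 'ft_force': array([ 0.67320661, -0.60640346, -0.20158191]), 'moment': array([0.02764629, 0.08591394, 0.04238613]), 'grasp_force': 0.0, 'width': 87.5557452119969}
```

View both.

View pics/top0.png

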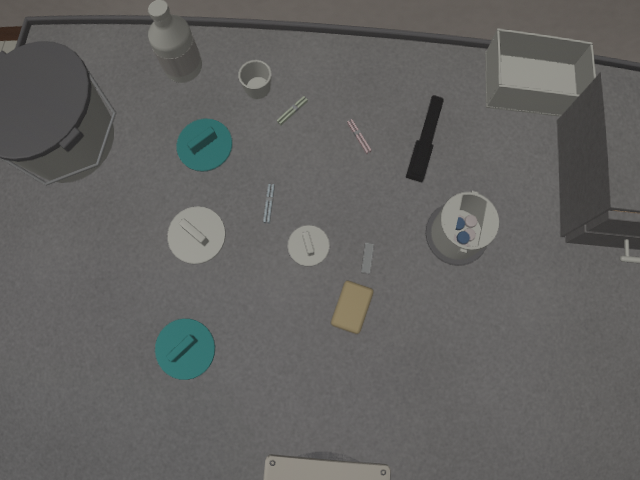

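View pics/side0.png

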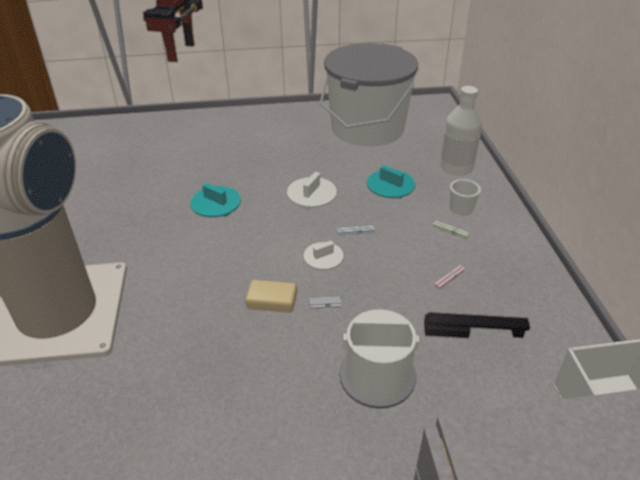

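```bash
cat >> h.py <<'E'
def cloud(p):
    v,u=np.mgrid[0:480,0:640]; uv=np.c_[u.ravel(),v.ravel()]
    P=depth_pts(p,uv); P[p["range_z"].ravel()==0]=np.nan
    return P.reshape(480,640,3)
def rect(P):  # min-area rect of xy points: centre, sizes, long-axis angle deg
    (c,s,a)=cv2.minAreaRect(P[:,:2].astype(np.float32))
    if s[0]<s[1]: a+=90; s=s[::-1]
    return np.round(c,1),np.round(s,1),round((a+90)%180-90,1)
def lid(p,xy,zt=56,zd=24,r=70):
    C=cloud(p).reshape(-1,3); I=p["pixels"].reshape(-1,3).astype(float)
    near=np.hypot(*(C[:,:2]-xy).T)<r
    bar=C[near&(C[:,2]>zt-8)&(C[:,2]<zt+8)]
    d=C[near&(C[:,2]>zd-8)&(C[:,2]<zd+8)]
    print("bar n",len(bar),"z",np.median(bar[:,2]).round(1),rect(bar)); print("disc n",len(d),"z",np.median(d[:,2]).round(1),rect(d), cv2.minEnclosingCircle(d[:,:2].astype(np.float32)))
E
python3 - <<'E'
from h import *
p=shot("top")
lid(p,np.array([472,266]))
lid(p,np.array([475,69]),46,20,60)
C=cloud(p).reshape(-1,3); n=np.hypot(*(C[:,:2]-[540,-225]).T)<75
r=C[n&(C[:,2]>90)&(C[:,2]<112)]; print("rim",len(r),np.median(r[:,2]),rect(r),cv2.minEnclosingCircle(r[:,:2].astype(np.float32)))
a=at_z(p,[(475,193),(463,250)],100);print("ribs",a.round(1),a.mean(0))
d=a[0]-a[1];print(np.degrees(np.arctan2(d[1],d[0])), np.hypot(*d[:2]))
I=p["pixels"]
A=cv2.resize(I[195:275,156:236],(400,400),interpolation=cv2.INTER_CUBIC); B=cv2.resize(I[180:260,425:505],(400,400),interpolation=cv2.INTER_CUBIC)
cv2.imwrite("pics/crop1.png",np.hstack([A,B])[:,:,::-1])
E
```

```text
bar n 245 z 55.3 (array([483.2, 272.9]), array([56.8, 14.2]), 55.6)
disc n 2343 z 23.6 (array([482.6, 272.6]), array([107.7, 106.5]), -2.8) ((483.1059875488281, 273.32086181640625), 54.451168060302734)
bar n 157 z 45.2 (array([480.8,  67.5]), array([40.1, 12. ]), 20.6)
disc n 1170 z 20.6 (array([481.3,  68.1]), array([74.3, 74.2]), -85.2) ((481.4615783691406, 67.38748168945312), 38.15607833862305)
rim 1570 99.49163316832784 (array([ 530. , -205.7]), array([101.5, 100.3]), -67.5) ((530.20458984375, -208.69549560546875), 55.91694259643555)
ribs [[ 579.7 -214.1  100. ]
 [ 477.3 -195.6  100. ]] [ 528.49564618 -204.86992898  100.        ]
-10.265895865676839 103.98766718318547
```

View pics/crop1.png

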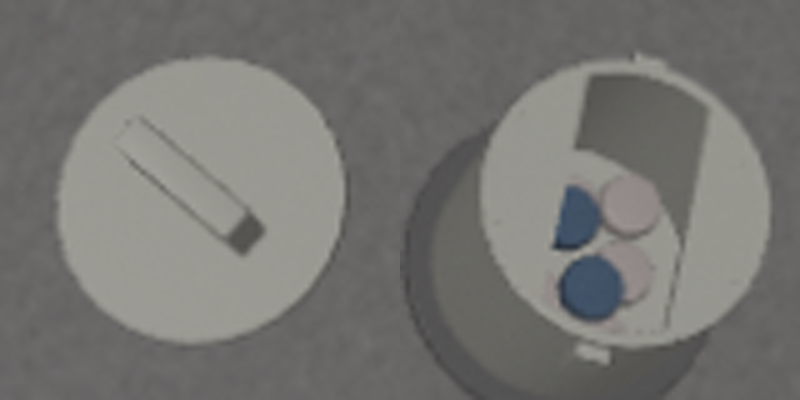

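The larger white lid at (196,235) px in the top view is 108 mm across with a 57 mm bar. The other candidates are the small white lid at (308,245), which measures 75 mm, and the turquoise look-alikes at (204,145) and (185,348). So (196,235) is the lid that's meant. The crop shows its bar and, beside it, the tub's slot with ribs at about (474,192) and (463,250). I'm moving above the lid now.

>>> play_rows(dp=[[16.6,-19.6,0],[16.6,-19.6,0],[16.6,-19.6,0],[16.6,-19.6,0],[16.6,-19.6,0],[16.6,-19.6,0],[16.6,-19.6,0],[16.6,-19.6,0]], yaw=[-6.5,-6.5,-6.5,-6.5,-6.5,-6.5,-6.5,-6.5], gripper=0)

```text
t: 1.42
ee_pos: [350.6, 428.3, 222.8]
orientation: [1.861, 2.531, 0.0]
ft_force: [1.2, 0.7, 0.9]
width: 88.3
grasp_force: 0.0
```

>>> play_rows(dp=[[16.6,-19.6,0],[16.6,-19.6,0],[16.6,-19.6,0],[16.6,-19.6,0],[16.6,-19.6,0],[16.6,-19.6,0],[16.6,-19.6,0],[16.6,-19.6,0]], yaw=[-6.5,-6.5,-6.5,-6.5,-6.5,-6.5,-6.5,-6.5])

```text
t: 2.08
ee_pos: [483.4, 271.4, 222.8]
orientation: [-2.782, -1.459, -0.0]
ft_force: [0.8, 0.9, -1.0]
width: 87.9
grasp_force: 0.0
```

>>> play_rows(dp=[[0,0,0],[0,0,0],[0,0,0]], yaw=[0,0,0])

```text
t: 2.33
ee_pos: [482.4, 272.6, 222.6]
orientation: [-2.777, -1.468, 0.0]
ft_force: [0.3, -0.1, -0.8]
width: 87.9
grasp_force: 0.0
```

```bash
cat >> h.py <<'E'
def xang(o):
    x=R.from_rotvec(o["orientation"]).as_matrix()[:,0]; return np.degrees(np.arctan2(x[1],x[0])).round(1)
E
python3 - <<'E'
from h import *
p=shot("wrist"); save(p,"pics/w1.png"); o=p["obs"]; print(o["ee_pos"].round(1),xang(o),o["qpos"].round(2)); print(T_of(p).round(2).tolist())
lid(p,np.array([483,273]))
E
```

```text
[482.4 272.6 222.6] 55.7 [0.49 0.32 1.79 0.   1.03 1.09]
[[0.83, 0.54, 0.16, 528.47], [-0.56, 0.79, 0.24, 339.61], [0.0, -0.29, 0.96, 384.69], [0.0, 0.0, 0.0, 1.0]]
bar n 872 z 55.9 (array([485.3, 275.1]), array([55.2, 13.5]), 55.5)
disc n 7542 z 24.0 (array([485. , 274.9]), array([106.8, 106.8]), 9.5) ((484.8479309082031, 274.7467956542969), 53.87123107910156)
```

>>> play_rows(dp=[[1.6,1.4,-30],[0,0,-35],[0,0,-35],[0,0,-35],[0,0,-30],[0,0,-18],[0,0,-10],[0,0,-2.5]], yaw=[0,0,0,0,0,0,0,0])

```text
t: 3.05
ee_pos: [482.8, 274.2, 25.5]
orientation: [-2.777, -1.47, 0.005]
ft_force: [-0.6, -0.6, 0.8]
width: 88.3
grasp_force: 0.0
```

>>> play_rows(dp=[[0,0,0],[0,0,0],[0,0,0],[0,0,0],[0,0,0],[0,0,0],[0,0,0],[0,0,0]], yaw=[0,0,0,0,0,0,0,0], gripper=1)

```text
t: 3.72
ee_pos: [484.4, 273.8, 27.4]
orientation: [-2.778, -1.467, -0.0]
ft_force: [0.3, -1.3, -0.6]
width: 38.2
grasp_force: 0.0
```

>>> play_rows(dp=[[0,0,0],[0,0,0],[0,0,0],[0,0,0],[0,0,0],[0,0,0]], yaw=[0,0,0,0,0,0])

```text
t: 4.22
ee_pos: [484.2, 273.8, 27.0]
orientation: [-2.778, -1.467, 0.001]
ft_force: [-0.6, -1.0, -0.5]
width: 14.1
grasp_force: 30.0
```

>>> play_rows(dp=[[0,0,15],[0,0,30],[0,0,35],[0,0,35],[0,0,35],[2.9,-29.9,0],[2.9,-29.9,0],[2.9,-29.9,0]], yaw=[0,0,0,0,0,4,4,4])

```text
t: 4.88
ee_pos: [493.1, 183.6, 178.1]
orientation: [2.605, 1.756, 0.003]
ft_force: [-0.2, 0.2, -2.0]
width: 13.8
grasp_force: 30.0
```

>>> play_rows(dp=[[2.9,-29.9,0],[2.9,-29.9,0],[2.9,-29.9,0],[2.9,-29.9,0],[2.9,-29.9,0],[2.9,-29.9,0],[2.9,-29.9,0],[2.9,-29.9,0]], yaw=[4,4,4,4,4,4,4,4])

```text
t: 5.55
ee_pos: [515.9, -56.5, 177.1]
orientation: [-2.022, -2.404, 0.0]
ft_force: [0.2, 0.4, -1.4]
width: 14.0
grasp_force: 30.0
```

>>> play_rows(dp=[[2.9,-29.9,0],[2.9,-29.9,0],[2.9,-29.9,0],[2.9,-29.9,0],[2.9,-29.9,0],[0,0,0],[0,0,0],[0,0,0]], yaw=[4,4,4,4,4,0,0,0])

```text
t: 6.22
ee_pos: [530.1, -204.1, 176.8]
orientation: [-1.58, -2.714, -0.0]
ft_force: [0.4, -0.3, -0.9]
width: 13.8
grasp_force: 30.0
```

```bash
python3 - <<'E'
from h import *
o=ctrl.get_obs(); print(o["ee_pos"].round(1),xang(o),o["qpos"].round(2),o["width"],o["grasp_force"],o["ft_force"])
p=shot("side"); save(p,"pics/s1.png")
C=cloud(p).reshape(-1,3); n=np.hypot(*(C[:,:2]-[530,-205]).T)<75
r=C[n&(C[:,2]>94)&(C[:,2]<106)]; print("rim",len(r),np.median(r[:,2]),rect(r),cv2.minEnclosingCircle(r[:,:2].astype(np.float32)))
p=shot("wrist"); save(p,"pics/w2.png")
E
```

```text
[ 530.1 -204.1  176.8] 119.6 [-0.39  0.4   1.79  0.    0.95 -0.91] 13.797875852048731 29.998526573181152 [ 0.36094294 -0.26905602 -0.89077829]
rim 1128 99.21022467262151 (array([ 529.7, -220.9]), array([109.8,  78. ]), -12.4) ((532.6821899414062, -207.51536560058594), 54.967445373535156)
```

View pics/s1.png

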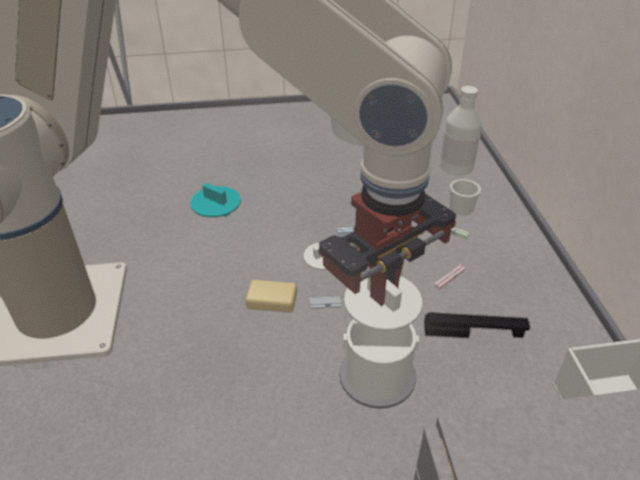

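The side view shows the lid held level at (383,298) px, directly over the mouth at (380,330), and the measured centres agree. I'm lowering it onto the lips.

>>> play_rows(dp=[[0,-1.5,-20],[0,0,-15],[0,0,-8],[0,0,-3],[0,0,-1],[0,0,0]], yaw=[0,0,0,0,0,0])

```text
t: 6.82
ee_pos: [531.0, -205.7, 130.5]
orientation: [1.578, 2.716, 0.0]
ft_force: [-0.3, 0.5, -1.2]
width: 13.7
grasp_force: 30.0
```

>>> play_rows(dp=[[0,0,-1],[0,0,-0.7],[0,0,-0.5],[0,0,0]], yaw=[0,0,0,0])

```text
t: 7.15
ee_pos: [530.8, -206.1, 128.3]
orientation: [1.578, 2.716, 0.0]
ft_force: [0.3, 0.9, -1.6]
width: 14.1
grasp_force: 30.0
```

>>> play_rows(dp=[[0,0,-0.7],[0,0,-0.7],[0,0,0]], yaw=[0,0,0])

```text
t: 7.4
ee_pos: [530.8, -206.2, 127.0]
orientation: [1.579, 2.716, 0.0]
ft_force: [-1.7, 1.4, 3.0]
width: 13.9
grasp_force: 30.0
```

>>> play_rows(dp=[[0,0,-0.6],[0,0,0],[0,0,0]], yaw=[0,0,0])

```text
t: 7.65
ee_pos: [530.8, -206.2, 127.0]
orientation: [1.578, 2.716, -0.0]
ft_force: [-2.8, 2.3, 9.0]
width: 14.0
grasp_force: 30.0
```

>>> play_rows(dp=[[0,0,0],[0,0,0],[0,0,0.3],[0,0,0],[0,0,0],[0,0,0],[0,0,0],[0,0,0]], yaw=[0,0,0,5,6,6,6,6])

```text
t: 8.32
ee_pos: [531.2, -206.4, 126.9]
orientation: [0.84, 3.026, -0.0]
ft_force: [-0.3, -1.2, 3.5]
width: 13.9
grasp_force: 30.0
```

>>> play_rows(dp=[[0,0,0],[0,0,0],[0,0,0],[0,0,0],[0,0,0],[0,0,0]], yaw=[6,6,5,3,0,0])

```text
t: 8.82
ee_pos: [530.6, -206.0, 126.1]
orientation: [-0.313, -3.126, -0.0]
ft_force: [-0.3, 0.5, -0.3]
width: 13.9
grasp_force: 30.0
```

```bash
python3 - <<'E'
from h import *
o=ctrl.get_obs(); print(o["ee_pos"].round(1),xang(o),o["qpos"].round(2),o["width"],o["grasp_force"],o["ft_force"],o["moment"])
E
```

```text
[ 530.6 -206.   126.1] 168.6 [-0.39  0.47  1.82  0.    0.85 -1.76] 13.92189653791214 29.99842643737793 [-0.2590857   0.52917946 -0.30934599] [ 0.00882137 -0.04872148 -0.00316472]
```

Contact has been lost, so the bar is in the slot. I'm lowering it 18 mm, checking the force before full depth.

>>> play_rows(dp=[[0,0,-4],[0,0,-5],[0,0,-5],[0,0,-1.5],[0,0,0]], yaw=[0,0,0,0,0])

```text
t: 9.23
ee_pos: [530.2, -205.8, 109.9]
orientation: [-0.31, -3.125, -0.001]
ft_force: [-1.3, -0.8, -1.2]
width: 13.8
grasp_force: 30.0
```

>>> play_rows(dp=[[0,0,-0.8],[0,0,-0.7],[0,0,-0.4],[0,0,0],[0,0,0]], yaw=[0,0,0,0,0])

```text
t: 9.65
ee_pos: [530.8, -206.1, 109.1]
orientation: [0.31, 3.126, -0.0]
ft_force: [0.0, 0.2, -0.0]
width: 14.0
grasp_force: 30.0
```

>>> play_rows(dp=[[0,0,-0.2],[0,0,0],[0,0,0],[0,0,0],[0,0,0],[0,0,0],[0,0,0],[0,0,0]], yaw=[0,-4,-6,-6,-6,-6,-6,-6])

```text
t: 10.32
ee_pos: [530.9, -206.0, 109.0]
orientation: [1.367, 2.828, 0.0]
ft_force: [-0.3, 0.6, 2.0]
width: 13.8
grasp_force: 30.0
```

>>> play_rows(dp=[[0,0,0],[0,0,0],[0,0,0],[0,0,0],[0,0,0],[0,0,0],[0,0,0]], yaw=[-6,-6,-6,-6,-4,0,0])

```text
t: 10.9
ee_pos: [531.1, -206.1, 109.0]
orientation: [2.002, 2.42, 0.001]
ft_force: [0.4, 0.6, 2.7]
width: 13.6
grasp_force: 30.0
```

```bash
python3 - <<'E'
from h import *
o=ctrl.get_obs(); print(o["ee_pos"].round(1),xang(o),o["qpos"].round(2),o["width"],o["grasp_force"],o["ft_force"],o["moment"])
E
```

```text
[ 531.1 -206.1  109. ] 100.8 [-0.39  0.5   1.83  0.    0.82 -0.58] 13.58322042673156 30.001835525035858 [0.40968988 0.56717633 2.71543959] [-0.02489288 -0.02296979 -0.07906454]
```

>>> play_rows(dp=[[0,0,0],[0,0,0],[0,0,0],[0,0,0],[0,0,0]], yaw=[-2,-2,-2,-1.5,0])

```text
t: 11.32
ee_pos: [531.0, -206.2, 109.0]
orientation: [2.157, 2.283, 0.0]
ft_force: [-0.2, 0.1, 3.0]
width: 13.9
grasp_force: 30.0
```

```bash
python3 - <<'E'
from h import *
o=ctrl.get_obs(); print(o["ee_pos"].round(1),xang(o),o["width"],o["ft_force"],o["moment"])
E
```

```text
[ 531.  -206.2  109. ] 93.2 13.914883703706746 [-0.20109214  0.12326595  2.97129276] [-0.01317317  0.06258591 -0.08957841]
```

>>> play_rows(dp=[[0,0,0],[0,0,0],[0,0,0],[0,0,0]], yaw=[-1.5,-1.5,0,0])

```text
t: 11.65
ee_pos: [531.9, -206.5, 109.1]
orientation: [2.214, 2.226, 0.002]
ft_force: [3.0, -1.2, 1.1]
width: 13.7
grasp_force: 30.0
```

```bash
python3 - <<'E'
from h import *
o=ctrl.get_obs(); print(o["ee_pos"].round(1),xang(o),o["width"],o["ft_force"],o["moment"])
E
```

```text
[ 531.9 -206.5  109.1] 90.3 13.658410467902279 [ 3.03204623 -1.16566557  1.07559155] [-0.27408619 -0.58935617  0.0738566 ]
```

Side force and moment are rising at about 78°, so the lid has reached the stop. I'm easing back slightly, opening the gripper and retreating upward.

>>> play_rows(dp=[[0,0,0],[0,0,0],[0,0,0],[0,0,0],[0,0,0],[0,0,0],[0,0,0]], yaw=[1,0,0,0,0,0,0])

```text
t: 12.23
ee_pos: [531.3, -206.2, 109.0]
orientation: [2.197, 2.243, 0.001]
ft_force: [5.1, -0.1, 4.3]
width: 13.6
grasp_force: 30.0
```

>>> play_rows(dp=[[0,0,0],[0,0,0],[0,0,0],[0,0,0],[0,0,0],[0,0,0],[0,0,0],[0,0,0]], yaw=[0,0,0,0,0,0,0,0], gripper=0)

```text
t: 12.9
ee_pos: [530.6, -206.0, 108.6]
orientation: [-2.198, -2.244, 0.0]
ft_force: [-0.1, 0.1, -0.7]
width: 63.8
grasp_force: 0.0
```

>>> play_rows(dp=[[0,0,5],[0,0,15],[0,0,25],[0,0,30],[0,0,30],[0,0,15],[0,0,0],[0,0,0]], yaw=[0,0,0,0,0,0,0,0])

```text
t: 13.57
ee_pos: [531.0, -206.2, 229.6]
orientation: [2.197, 2.243, 0.001]
ft_force: [-0.9, -0.8, -1.0]
width: 87.7
grasp_force: 0.0
```

```bash
python3 - <<'E'
from h import *
o=ctrl.get_obs(); print(o["ee_pos"].round(1),o["width"],o["ft_force"].round(1))
p=shot("wrist"); save(p,"pics/w3.png"); lid(p,np.array([530,-206]),138,106,62)
p=shot("side"); A=p["pixels"][270:420,300:460]; cv2.imwrite("pics/s2.png",np.hstack([cv2.resize(A,(400,375)),cv2.resize(cv2.imread("pics/w3.png")[:,:,::-1],(400,375))])[:,:,::-1])
E
```

```text
[ 531.  -206.2  229.6] 87.73172103520695 [-0.9 -0.8 -1. ]
bar n 1381 z 137.9 (array([ 532.1, -205.1]), array([55.2, 13.9]), -88.4)
disc n 11305 z 106.1 (array([ 532.2, -205.4]), array([107. , 106.7]), 48.6) ((532.2249145507812, -205.58262634277344), 53.874656677246094)
```

View pics/s2.png

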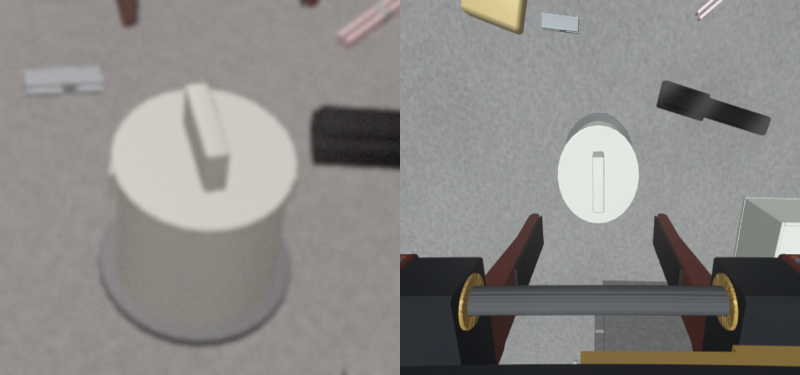

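The pictures show the lid flush on the rim. The bar is at 91.6° (about 77–78° clockwise of the slot), the disc top is at z = 106, and the gripper is clear.

```bash
python3 -c "
from workcell import ticket; print(ticket.close_job())"
```

```text
the job is handed in; nothing more can be done
None
```

The larger lid is fully home on the tub, tightened about 77° clockwise of the slot to its stop and released; the smaller lid was not touched, and the job is handed in (no verdict was returned).

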